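# Log the honeycomb sample at the touch-free station

### The arm

A 6-joint arm with a two-finger parallel gripper is mounted at the origin on the work surface. World frame = base frame: x ahead of the robot, y to its left, z up, the work surface at z = 0. Lengths are in m, angles in rad, forces in N, time in s.
With the tool pointing down it reaches from about 0.3 to 0.875 m from the base axis. Payload 4.2 kg.
Tool frame: the origin (TCP) lies midway between the tips of the shut fingers; the grasp point (between the pads) lies 19 mm behind it; z points along the fingers, y is the line along which they close (so a half turn about z gives the same grasp; the last joint's range is limited). The gripper opens to 85 mm and grips with 20 to 120 N. Pads are 22 mm wide; open, the fingers measure 114 mm over their backs; the gripper's body (76 mm by 85 mm) begins 54 mm behind the grasp point. The pads swing forward as they close: fully open they stand 13 mm farther back than shut.
Start: joints at [-1.214, 0.32, 1.565, -0, 1.257, -0.02], TCP at [0.212, -0.535, 0.231] pointing down, gripper open.
Joint ranges: [-3.11, 3.11], [-0.84, 2.01], [0.21, 2.61], [-1.34, 4.49], [0.05, 2.63], [-2.56, 2.56]. Speed limits (rad/s): [2.57, 2.57, 3.14, 3.14, 3.14, 3.14].

### API

Orientations are given as [roll, pitch, yaw] about the fixed x, y, z axes, in that order (R = Rz(yaw) Ry(pitch) Rx(roll)).
In Python, from rig import ctrl gives the robot as it stands.
- The arm moves only by the tool apply_moves, never from a script. Its argument "plan" is a list of rows, each an object of numbers: "x", "y", "z": the shift along the tool's x, y, z in m; "spin": the turn about the tool's z in rad. A call has 1 to 20 rows; each row shifts and turns the commanded pose from where the row before left it, along the tool's axes as they then stand; what a row does not reach is not made up. A row lasts 1/10 s, in which the tool goes at most 50 mm and 8.59 degrees, less where a joint would pass 70% of its speed; a pose out of reach is approached as far as the arm can. A call with a gripper value outside its range is refused whole. "grip" is the finger opening in m, from 0 to 0.0854, set as the call begins (left out, the last holds). The fingers move at their own pace and stop on an object; "newtons" is the grip in N (left out, the last holds). Time passes only in rows, so rows that do not move let the fingers close. It gives the time, the measured TCP pose, the force, the opening and the grip force at its end, in the units of the state.
- ctrl.sense(): the state, without advancing time (a new reading comes with each control period).
- ctrl.capture(name): name is "side" or "top"; returns a dict with "image" (480x640x3 uint8, red, green, blue), "fx", "fy", "cx", "cy" (pixels), "k1" (the pictures are not rectified: a ray, as slopes to the right and down, at radius r is drawn at 1 + k1 r^2 times it, then the intrinsics apply), "view" (4x4, takes a point from world to camera coordinates). Camera axes: x right, y down, z forward; pixel columns grow to the right and rows downward; lengths in m; the calibration is good to about 2 mm. A picture is of the moment at which its call begins. There is no depth.
- ctrl.job_done(): hands the job in; it is judged then, once.
The state is a dict: "t": time; "joint_pos": joint angles; "qvel": joint speeds; "tau": joint torques, N m; "ee_pos": TCP position; "tool_rot": TCP orientation; "wrist_force": force on the tool from outside, world axes, zero at the start; "ft_torque": the same for the moment, N m; "finger_gap": finger opening in m; "grip_force": force on a finger pad.
Only numpy, scipy, OpenCV 4.12 (cv2) and the standard library are available. Lean on these libraries where they do the work, as an engineer would, in place of code of your own. Each camera call takes 0.05 s, during which the arm holds its last target. There are 200 camera calls.

### The job

Log the honeycomb sample: press the red button right down and let it go to start the recording, then point at the honeycomb, the fingertips still about 3 cm above its top for two seconds, then point in the same way at the green touch-free sensor for two seconds, and finish while still pointing there. Touch nothing but the red button (and the grey box it stands on), and on the way do not bring the fingertips close above the other jars or the blue sensor.

Things in the scene. Friction and masses are not known exactly. Their poses are not given: they have to be found in the camera images.
- comb_top (a point): The honeycomb: an upright amber block with dark cells on its top, 54 x 46 mm seen from above, standing in an open clear round jar 84 mm wide and 90 mm high. This point is the centre of the comb's flat top, 105 mm above the table (15 mm above the jar's rim). z is up. The jar is loose (0.2 kg).
- empty_jar_mouth (a point): Another jar, open and empty: clear, round, 84 mm wide, 90 mm high, loose. This point is the centre of its mouth, 90 mm above the table.
- lid_top (a point): Another jar, closed by a white screw lid: pale, round, 88 mm wide over the lid, 102 mm high, loose. This point is the centre of the lid's top.
- pod_green_top (a point): The green touch-free sensor: a grey round puck fixed to the table, 72 mm wide, 40 mm high, with a round green window 52 mm wide on top. This point is the centre of the window's top. z is up. It works without contact.
- pod_blue_top (a point): The blue touch-free sensor: the same grey puck with a blue window, not wanted here. This point is the centre of the window's top.
- start_top (a point): The red push button, 36 mm wide, on a grey box (90 x 80 mm, 30 mm high) fixed to the table. This point is the centre of the button's top face, 52 mm above the table when released and 10 mm above the black collar round it; it is pressed straight down.
- start (a joint): How far the red button is pressed, in m: 0 released, 0.006 right down (a spring, about 5 N there).
- wash_bottle: A white bottle with a blue cap, 60 mm wide, 120 mm high, standing loose to the right of the jars; origin at the centre of its underside.
- tweezers: Steel tweezers, 130 mm long and 6 mm high, lying loose on the table to the left; origin at the middle, at table height, long axis along its x.

How it is judged:
By the outcome, as a careful person would: the job done as asked, in the order asked, and still so for the second after the job is handed in, with the robot touching nothing.
It also fails if it takes over 51 s, if anything falls off the work surface, if the arm or the gripper's body presses on something with over 40 N, if the wrist force passes 120 N, or if a joint passes its speed limit or range.

## Working session

There is one attempt and no reset: what is moved stays moved. The work goes in short steps, Python scripts to look and compute and a tool call to move; the robot and the scene stay as the last step left them, time stands still between calls to the robot, and variables do not carry over. Pictures are saved under pics/ and viewed, at most 10 in all, crops included, and the job is handed in when it is done.

Besides the shell and the picture viewer there is one more tool, called after "Request:" as name([rows], argument=value, ...), one row to a line, values as JSON. apply_moves: Moves the arm, as the interface text tells. Its arguments: {"type":"object","properties":{"plan":{"type":"array"},"grip":{"type":"number"},"newtons":{"type":"number"}},"required":["plan"]}

```bash
mkdir -p pics
python3 - <<'E'
from rig import ctrl
import cv2,numpy as np,pickle
d={}
for n in("side","top"):
    c=ctrl.capture(n);d[n]=c
    cv2.imwrite(f"pics/{n}0.png",c["image"][:,:,::-1])
    print(n,{k:np.round(v,3).tolist() for k,v in c.items() if k!="image"})
pickle.dump(d,open("c0.pkl","wb"))
s=ctrl.sense();print({k:np.round(v,3).tolist() for k,v in s.items()})
E
```

```text
side {'fx': 508.556, 'fy': 508.556, 'cx': 323.674, 'cy': 239.198, 'k1': 0.03, 'view': [[-0.712, -0.702, -0.017, 0.39], [-0.505, 0.529, -0.682, 0.356], [0.488, -0.477, -0.731, 1.103], [0.0, 0.0, 0.0, 1.0]]}
top {'fx': 491.446, 'fy': 491.446, 'cx': 325.358, 'cy': 232.549, 'k1': -0.073, 'view': [[-0.016, -0.999, -0.03, 0.013], [-0.996, 0.018, -0.085, 0.534], [0.086, 0.029, -0.996, 1.029], [0.0, 0.0, 0.0, 1.0]]}
{'t': 0.1, 'joint_pos': [-1.214, 0.32, 1.566, -0.0, 1.257, -0.02], 'qvel': [-0.003, -0.001, -0.003, 0.001, 0.001, 0.0], 'tau': [-0.0, -41.641, -23.471, -0.0, 0.005, 0.0], 'ee_pos': [0.211, -0.534, 0.231], 'tool_rot': [-3.14, -0.0, 0.377], 'wrist_force': [0.301, 1.043, 0.226], 'ft_torque': [0.033, 0.027, -0.074], 'grip_force': 0.0, 'finger_gap': 0.085}
```

View pics/top0.png

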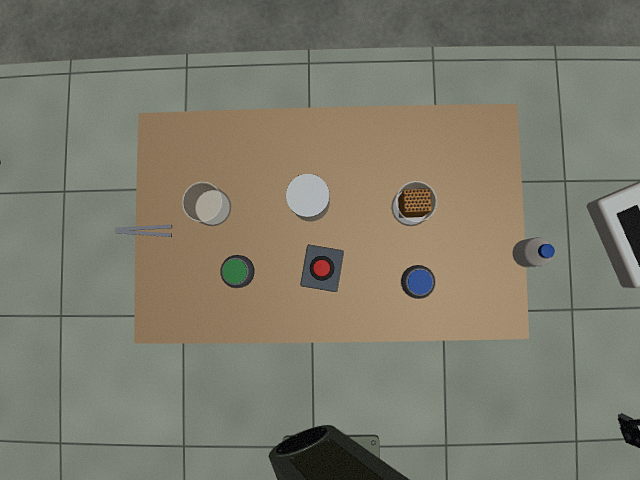

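View pics/side0.png

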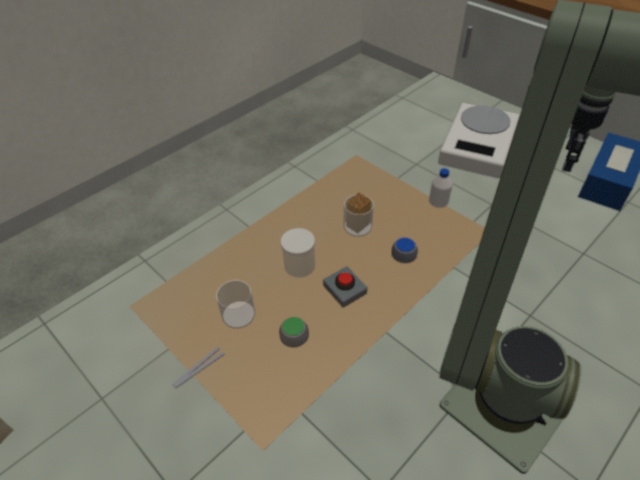

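The top view shows the comb at about (417,202), the lid at (308,196), the empty jar at (206,204), green at (237,271), the red button at (321,268), blue at (418,282), the bottle at (540,250) and the tweezers at (144,231). The side view shows the same things: red (345,281), green (293,327), comb (359,203), blue (404,246). Next I'll locate them by colour masks in both views.

```bash
cat > h.py <<'E'
import cv2,numpy as np
def K(c): return np.array([[c["fx"],0,c["cx"]],[0,c["fy"],c["cy"]],[0,0,1.]])
def ray(c,p):
    n=cv2.undistortPoints(np.array([[p]],float),K(c),np.array([c["k1"],0,0,0,0.])).ravel()
    # k1 model here: drawn = slope*(1+k1 r^2): same as OpenCV
    V=np.array(c["view"]);R=V[:3,:3]
    d=R.T@np.array([*n,1]);return -R.T@V[:3,3],d/np.linalg.norm(d)
def plane(c,p,z):
    o,d=ray(c,p);return o+d*(z-o[2])/d[2]
def tri(ps):
    A=np.zeros((3,3));b=np.zeros(3)
    for c,p in ps:
        o,d=ray(c,p);M=np.eye(3)-np.outer(d,d);A+=M;b+=M@o
    return np.linalg.solve(A,b)
def blob(c,lo,hi,box):
    x0,y0,x1,y1=box
    hsv=cv2.cvtColor(c["image"],cv2.COLOR_RGB2HSV)
    m=np.zeros(hsv.shape[:2],np.uint8);m[y0:y1,x0:x1]=cv2.inRange(hsv,lo,hi)[y0:y1,x0:x1]
    m=cv2.morphologyEx(m,cv2.MORPH_CLOSE,np.ones((5,5)))
    cs,_=cv2.findContours(m,cv2.RETR_EXTERNAL,cv2.CHAIN_APPROX_NONE)
    k=max(cs,key=cv2.contourArea);M=cv2.moments(k)
    return (M["m10"]/M["m00"],M["m01"]/M["m00"]),cv2.contourArea(k),cv2.boundingRect(k)
E
python3 - <<'E'
import pickle;from h import *
d=pickle.load(open("c0.pkl","rb"));t,s=d["top"],d["side"]
C={"red":((0,150,60),(6,255,255),(300,250,345,290),(330,265,360,295),.052),
"green":((45,80,40),(85,255,255),(215,250,260,295),(270,310,315,350),.04),
"blue":((105,130,60),(130,255,255),(395,260,440,302),(385,230,425,260),.04),
"comb":((5,100,40),(20,255,255),(400,188,434,216),(343,190,375,216),.105),
"cap":((100,100,60),(130,255,255),(525,235,560,265),(435,165,455,180),.12)}
for k,(lo,hi,bt,bs,z) in C.items():
    a,b=blob(t,lo,hi,bt),blob(s,lo,hi,bs)
    print(k,np.round(a[0],1),a[1:],np.round(b[0],1),b[1:],"tri",tri([(t,a[0]),(s,b[0])]).round(3),"pl",plane(t,a[0],z).round(3),plane(s,b[0],z).round(3))
print("lid",plane(t,(307.5,195.5),.102).round(3),"empty mouth",plane(t,(202,200),.09).round(3))
for n,c,(x0,y0,x1,y1) in(("t",t,(380,170,450,240)),("s",s,(330,180,390,245))):
    cv2.imwrite(f"pics/z{n}.png",cv2.resize(c["image"][y0:y1,x0:x1,::-1],None,fx=8,fy=8,interpolation=cv2.INTER_NEAREST))
E
```

```text
red [321.2 267.6] (201.5, (313, 260, 17, 17)) [344.8 278.8] (135.0, (337, 273, 16, 13)) tri [0.46  0.013 0.044] pl [0.459 0.012 0.052] [0.455 0.017 0.052]
green [234.3 271. ] (426.0, (223, 259, 24, 25)) [292.8 325.6] (274.5, (283, 317, 21, 18)) tri [0.455 0.197 0.038] pl [0.455 0.196 0.04 ] [0.454 0.198 0.04 ]
blue [419.6 281.5] (424.5, (408, 270, 24, 24)) [405.1 244.4] (167.0, (396, 238, 19, 14)) tri [ 0.427 -0.192  0.036] pl [ 0.427 -0.192  0.04 ] [ 0.425 -0.189  0.04 ]
comb [415.3 201.8] (745.0, (400, 188, 32, 28)) [358.9 203.4] (341.5, (347, 192, 24, 22)) tri [ 0.587 -0.18   0.093] pl [ 0.585 -0.178  0.105] [ 0.578 -0.17   0.105]
cap [547.2 250.4] (134.0, (541, 244, 14, 14)) [443.9 172.2] (49.0, (440, 168, 9, 9)) tri [ 0.485 -0.432  0.11 ] pl [ 0.483 -0.429  0.12 ] [ 0.48  -0.421  0.12 ]
lid [0.602 0.036 0.102] empty mouth [0.6   0.252 0.09 ]
```

View pics/zt.png

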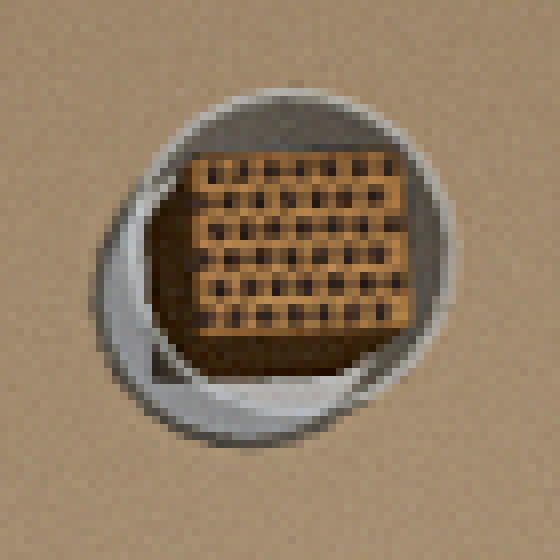

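View pics/zs.png

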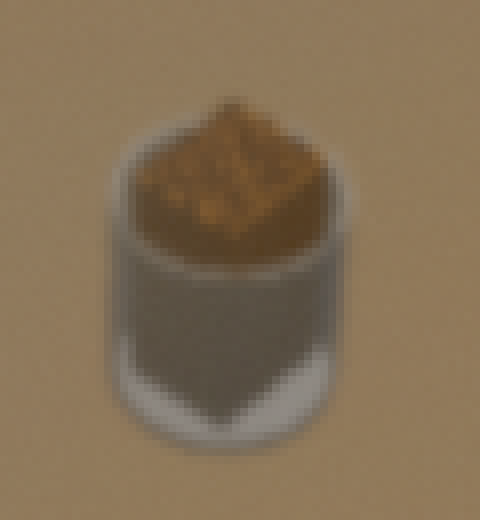

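Run:
```python
import pickle;from h import *
d=pickle.load(open("c0.pkl","rb"));t,s=d["top"],d["side"]
print("comb",tri([(t,(417.1,199.8)),(s,(358.5,200.9))]).round(4),plane(t,(417.1,199.8),.105).round(4),plane(s,(358.5,200.9),.105).round(4))
```

```text
comb [ 0.5903 -0.1824  0.0984] [ 0.5891 -0.1815  0.105 ] [ 0.586  -0.1767  0.105 ]
```

Request:
apply_moves([
  {"z": -0.015, "spin": 0.1},
  {"z": -0.02, "spin": 0.1},
  {"z": -0.015, "spin": 0.1},
  {"spin": 0.077},
  {},
], grip=0)

```text
invalid input at $.plan[0]: expected keys x, y, z, spin
```

Request:
apply_moves([
  {"x": 0, "y": 0, "z": -0.015, "spin": 0.1},
  {"x": 0, "y": 0, "z": -0.02, "spin": 0.1},
  {"x": 0, "y": 0, "z": -0.015, "spin": 0.1},
  {"x": 0, "y": 0, "z": 0, "spin": 0.077},
  {"x": 0, "y": 0, "z": 0, "spin": 0},
  {"x": 0, "y": 0, "z": 0, "spin": 0},
], grip=0)

```text
t: 0.7
ee_pos: [0.2114, -0.5343, 0.2807]
tool_rot: [-3.14, 0.0, 0.001]
wrist_force: [-0.5, -0.0, 0.0]
finger_gap: 0.0004
grip_force: 0.0
```

Request:
apply_moves([
  {"x": 0.007, "y": -0.015, "z": 0, "spin": 0},
  {"x": 0.014, "y": -0.03, "z": 0, "spin": 0},
  {"x": 0.014, "y": -0.031, "z": 0, "spin": 0},
  {"x": 0.014, "y": -0.031, "z": 0, "spin": 0},
  {"x": 0.014, "y": -0.031, "z": 0, "spin": 0},
  {"x": 0.014, "y": -0.031, "z": 0, "spin": 0},
  {"x": 0.014, "y": -0.031, "z": 0, "spin": 0},
  {"x": 0.014, "y": -0.031, "z": 0, "spin": 0},
  {"x": 0.014, "y": -0.031, "z": 0, "spin": 0},
  {"x": 0.014, "y": -0.031, "z": 0, "spin": 0},
  {"x": 0.014, "y": -0.031, "z": 0, "spin": 0},
  {"x": 0.014, "y": -0.031, "z": 0, "spin": 0},
  {"x": 0.014, "y": -0.031, "z": 0, "spin": 0},
  {"x": 0.014, "y": -0.031, "z": 0, "spin": 0},
  {"x": 0.014, "y": -0.031, "z": 0, "spin": 0},
  {"x": 0.014, "y": -0.031, "z": 0, "spin": 0},
  {"x": 0.014, "y": -0.031, "z": 0, "spin": 0},
  {"x": 0.014, "y": -0.031, "z": 0, "spin": 0},
  {"x": 0.003, "y": -0.008, "z": 0, "spin": 0},
  {"x": 0, "y": 0, "z": 0, "spin": 0},
])

```text
t: 2.7
ee_pos: [0.459, 0.0156, 0.2808]
tool_rot: [3.141, 0.001, 0.003]
wrist_force: [-0.1, -0.3, 0.7]
finger_gap: -0.0004
grip_force: 0.0
```

Request:
apply_moves([
  {"x": 0, "y": 0, "z": 0.015, "spin": 0},
  {"x": 0, "y": 0, "z": 0.03, "spin": 0},
  {"x": 0, "y": 0, "z": 0.04, "spin": 0},
  {"x": 0, "y": 0, "z": 0.04, "spin": 0},
  {"x": 0, "y": 0, "z": 0.04, "spin": 0},
  {"x": 0, "y": 0, "z": 0.03, "spin": 0},
  {"x": 0, "y": 0, "z": 0.012, "spin": 0},
  {"x": 0, "y": 0, "z": 0, "spin": 0},
  {"x": 0, "y": 0, "z": 0, "spin": 0},
])

```text
t: 3.6
ee_pos: [0.4596, 0.0136, 0.0748]
tool_rot: [3.141, -0.0, -0.001]
wrist_force: [0.8, 0.7, -0.2]
finger_gap: 0.0001
grip_force: 0.0
```

Run:
```python
from rig import ctrl
from h import *
c=ctrl.capture("side");t=ctrl.capture("top")["image"]
a=cv2.resize(c["image"][210:310,295:395],None,fx=4,fy=4,interpolation=cv2.INTER_CUBIC)
b=cv2.resize(t[200:300,270:370],None,fx=4,fy=4,interpolation=cv2.INTER_CUBIC)
cv2.imwrite("pics/near.png",np.hstack([a,b])[:,:,::-1])
print(ctrl.sense()["ee_pos"])
```

```text
[0.4603485  0.01384725 0.07546684]
```

View pics/near.png

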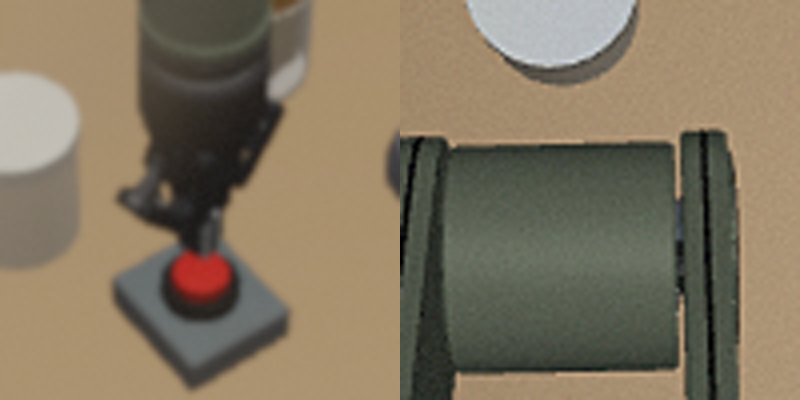

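The left half shows the shut fingertips at crop (205,250), over the red button top at (200,272). That puts them within about 3 mm of centre, so I'll press in small steps.

Request:
apply_moves([
  {"x": 0, "y": 0, "z": 0.01, "spin": 0},
  {"x": 0, "y": 0, "z": 0.008, "spin": 0},
  {"x": 0, "y": 0, "z": 0.004, "spin": 0},
  {"x": 0, "y": 0, "z": 0.003, "spin": 0},
  {"x": 0, "y": 0, "z": 0.002, "spin": 0},
  {"x": 0, "y": 0, "z": 0.001, "spin": 0},
  {"x": 0, "y": 0, "z": 0, "spin": 0},
])

```text
t: 4.4
ee_pos: [0.4592, 0.0143, 0.0463]
tool_rot: [3.141, 0.001, -0.0]
wrist_force: [-2.6, -0.6, 5.1]
finger_gap: -0.0004
grip_force: 2.3
```

Request:
apply_moves([
  {"x": 0, "y": 0, "z": 0.001, "spin": 0},
  {"x": 0, "y": 0, "z": 0.001, "spin": 0},
  {"x": 0, "y": 0, "z": 0, "spin": 0},
])

```text
t: 4.7
ee_pos: [0.4592, 0.0143, 0.0458]
tool_rot: [3.142, 0.0, -0.0]
wrist_force: [-6.3, 0.5, 18.3]
finger_gap: -0.0
grip_force: 9.1
```

Force rose to 18 N, well past the 5 N spring, so the button is fully down. Next I'll release it and rise.

Request:
apply_moves([
  {"x": 0, "y": 0, "z": -0.005, "spin": 0},
  {"x": 0, "y": 0, "z": -0.01, "spin": 0},
  {"x": 0, "y": 0, "z": -0.015, "spin": 0},
  {"x": 0, "y": 0, "z": -0.03, "spin": 0},
  {"x": 0, "y": 0, "z": -0.04, "spin": 0},
  {"x": 0, "y": 0, "z": -0.04, "spin": 0},
  {"x": 0, "y": 0, "z": -0.04, "spin": 0},
  {"x": 0, "y": 0, "z": -0.03, "spin": 0},
  {"x": 0, "y": 0, "z": -0.015, "spin": 0},
  {"x": 0, "y": 0, "z": 0, "spin": 0},
])

```text
t: 5.7
ee_pos: [0.4615, 0.0143, 0.2721]
tool_rot: [-3.142, -0.007, -0.0]
wrist_force: [0.8, -0.5, 0.5]
finger_gap: -0.0001
grip_force: 0.0
```

Request:
apply_moves([
  {"x": 0.007, "y": 0.01, "z": 0, "spin": 0},
  {"x": 0.014, "y": 0.02, "z": 0, "spin": 0},
  {"x": 0.014, "y": 0.022, "z": 0, "spin": 0},
  {"x": 0.014, "y": 0.022, "z": 0, "spin": 0},
  {"x": 0.014, "y": 0.022, "z": 0, "spin": 0},
  {"x": 0.014, "y": 0.022, "z": 0, "spin": 0},
  {"x": 0.014, "y": 0.022, "z": 0, "spin": 0},
  {"x": 0.014, "y": 0.022, "z": 0, "spin": 0},
  {"x": 0.014, "y": 0.02, "z": 0, "spin": 0},
  {"x": 0.01, "y": 0.012, "z": 0, "spin": 0},
  {"x": 0, "y": 0, "z": 0, "spin": 0},
  {"x": 0, "y": 0, "z": 0, "spin": 0},
])

```text
t: 6.9
ee_pos: [0.588, -0.18, 0.2675]
tool_rot: [-3.14, 0.003, -0.001]
wrist_force: [0.5, 1.2, 0.2]
finger_gap: 0.0003
grip_force: 0.0
```

Run:
```python
from rig import ctrl
from h import *
s=ctrl.sense();print(s["t"],s["ee_pos"])
c=ctrl.capture("side")
print(blob(c,(0,150,60),(6,255,255),(330,265,360,295)))
cv2.imwrite("pics/comb.png",cv2.resize(c["image"][130:290,260:460,::-1],None,fx=4,fy=3.75*4/3.75,interpolation=cv2.INTER_CUBIC)[:600])
```

```text
6.9 [ 0.58804971 -0.1799575   0.26750006]
((344.82835820895525, 278.8196517412935), 134.0, (338, 273, 15, 13))
```

View pics/comb.png

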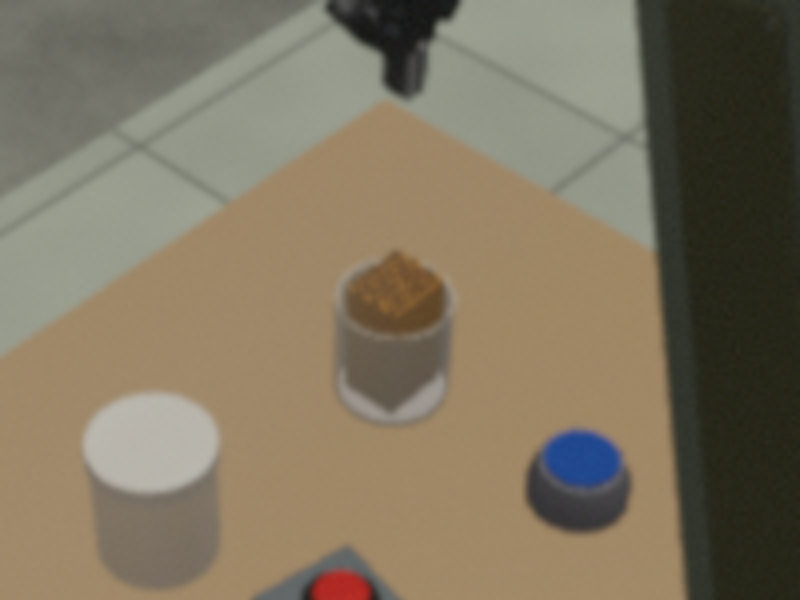

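The picture shows the tips at crop (403,95) over the comb top at (395,288). The jars are unmoved and the button is released. I'll descend to about 3 cm above the comb.

Request:
apply_moves([
  {"x": 0, "y": 0, "z": 0.01, "spin": 0},
  {"x": 0, "y": 0, "z": 0.02, "spin": 0},
  {"x": 0, "y": 0, "z": 0.03, "spin": 0},
  {"x": 0, "y": 0, "z": 0.03, "spin": 0},
  {"x": 0, "y": 0, "z": 0.02, "spin": 0},
  {"x": 0, "y": 0, "z": 0.012, "spin": 0},
  {"x": 0, "y": 0, "z": 0.005, "spin": 0},
  {"x": 0, "y": 0, "z": 0, "spin": 0},
  {"x": 0, "y": 0, "z": 0, "spin": 0},
])

```text
t: 7.85
ee_pos: [0.5893, -0.1799, 0.1434]
tool_rot: [3.141, -0.002, -0.0]
wrist_force: [-0.1, -1.5, 0.1]
finger_gap: 0.0001
grip_force: 0.0
```

Run:
```python
from rig import ctrl
from h import *
s=ctrl.sense();print(s["t"],s["ee_pos"])
c=ctrl.capture("side");V=np.array(c["view"])
for p in (s["ee_pos"],[.588,-.18,.105],[.588,-.18,.2675]):
    print(cv2.projectPoints(np.array([p],float),cv2.Rodrigues(V[:3,:3])[0],V[:3,3],K(c),np.array([c["k1"],0,0,0,0.]))[0].ravel())
cv2.imwrite("pics/comb2.png",cv2.resize(c["image"][160:235,320:400,::-1],None,fx=8,fy=8,interpolation=cv2.INTER_CUBIC))
```

```text
7.85 [ 0.58928985 -0.17987253  0.14341485]
[358.84484486 189.23949873]
[358.75447173 199.96671267]
[360.93184925 152.22570119]
```

View pics/comb2.png

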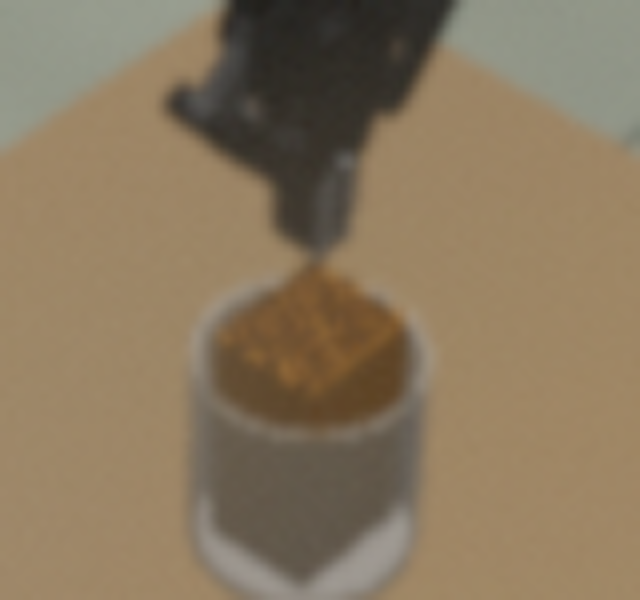

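The picture shows the fingertips at crop (315,255), centred above the comb top at (312,330), which matches the projected TCP. I'll lower 8 mm and dwell.

Request:
apply_moves([
  {"x": 0, "y": 0, "z": 0.005, "spin": 0},
  {"x": 0, "y": 0, "z": 0.003, "spin": 0},
  {"x": 0, "y": 0, "z": 0, "spin": 0},
  {"x": 0, "y": 0, "z": 0, "spin": 0},
  {"x": 0, "y": 0, "z": 0, "spin": 0},
])

```text
t: 8.4
ee_pos: [0.5887, -0.1798, 0.1344]
tool_rot: [3.141, -0.0, -0.0]
wrist_force: [-0.1, -0.3, -0.3]
finger_gap: 0.0002
grip_force: 0.0
```

Request:
apply_moves([
  {"x": 0, "y": 0, "z": 0, "spin": 0},
  {"x": 0, "y": 0, "z": 0, "spin": 0},
  {"x": 0, "y": 0, "z": 0, "spin": 0},
  {"x": 0, "y": 0, "z": 0, "spin": 0},
  {"x": 0, "y": 0, "z": 0, "spin": 0},
  {"x": 0, "y": 0, "z": 0, "spin": 0},
  {"x": 0, "y": 0, "z": 0, "spin": 0},
  {"x": 0, "y": 0, "z": 0, "spin": 0},
  {"x": 0, "y": 0, "z": 0, "spin": 0},
  {"x": 0, "y": 0, "z": 0, "spin": 0},
  {"x": 0, "y": 0, "z": 0, "spin": 0},
  {"x": 0, "y": 0, "z": 0, "spin": 0},
  {"x": 0, "y": 0, "z": 0, "spin": 0},
  {"x": 0, "y": 0, "z": 0, "spin": 0},
  {"x": 0, "y": 0, "z": 0, "spin": 0},
  {"x": 0, "y": 0, "z": 0, "spin": 0},
  {"x": 0, "y": 0, "z": 0, "spin": 0},
  {"x": 0, "y": 0, "z": 0, "spin": 0},
  {"x": 0, "y": 0, "z": 0, "spin": 0},
  {"x": 0, "y": 0, "z": 0, "spin": 0},
])

```text
t: 10.4
ee_pos: [0.5886, -0.1798, 0.1343]
tool_rot: [3.142, 0.0, -0.0]
wrist_force: [0.1, 0.6, -0.2]
finger_gap: -0.0001
grip_force: 0.0
```

Request:
apply_moves([
  {"x": 0, "y": 0, "z": 0, "spin": 0},
  {"x": 0, "y": 0, "z": 0, "spin": 0},
  {"x": 0, "y": 0, "z": 0, "spin": 0},
  {"x": 0, "y": 0, "z": 0, "spin": 0},
  {"x": 0, "y": 0, "z": 0, "spin": 0},
  {"x": 0, "y": 0, "z": 0, "spin": 0},
  {"x": 0, "y": 0, "z": 0, "spin": 0},
  {"x": 0, "y": 0, "z": 0, "spin": 0},
])

```text
t: 11.2
ee_pos: [0.5886, -0.1798, 0.1343]
tool_rot: [3.142, -0.0, -0.0]
wrist_force: [0.4, -0.3, -0.5]
finger_gap: 0.0003
grip_force: 0.0
```

Request:
apply_moves([
  {"x": 0, "y": 0, "z": -0.01, "spin": 0},
  {"x": 0, "y": 0, "z": -0.02, "spin": 0},
  {"x": 0, "y": 0, "z": -0.03, "spin": 0},
  {"x": 0, "y": 0, "z": -0.03, "spin": 0},
  {"x": 0, "y": 0, "z": -0.03, "spin": 0},
  {"x": 0, "y": 0, "z": -0.015, "spin": 0},
  {"x": 0, "y": 0, "z": -0.005, "spin": 0},
  {"x": 0, "y": 0, "z": 0, "spin": 0},
])

```text
t: 12.0
ee_pos: [0.5888, -0.1798, 0.2752]
tool_rot: [3.141, -0.002, -0.0]
wrist_force: [-0.2, 0.1, -0.1]
finger_gap: 0.0004
grip_force: 0.0
```

Request:
apply_moves([
  {"x": -0.009, "y": -0.012, "z": 0, "spin": 0},
  {"x": -0.018, "y": -0.024, "z": 0, "spin": 0},
  {"x": -0.018, "y": -0.025, "z": 0, "spin": 0},
  {"x": -0.018, "y": -0.025, "z": 0, "spin": 0},
  {"x": -0.018, "y": -0.025, "z": 0, "spin": 0},
  {"x": -0.018, "y": -0.025, "z": 0, "spin": 0},
  {"x": -0.018, "y": -0.025, "z": 0, "spin": 0},
  {"x": -0.012, "y": -0.027, "z": 0, "spin": 0},
  {"x": -0.005, "y": -0.03, "z": 0, "spin": 0},
  {"x": 0, "y": -0.03, "z": 0, "spin": 0},
  {"x": 0, "y": -0.03, "z": 0, "spin": 0},
  {"x": 0, "y": -0.03, "z": 0, "spin": 0},
  {"x": 0, "y": -0.03, "z": 0, "spin": 0},
  {"x": 0, "y": -0.025, "z": 0, "spin": 0},
  {"x": 0, "y": -0.014, "z": 0, "spin": 0},
  {"x": 0, "y": 0, "z": 0, "spin": 0},
  {"x": 0, "y": 0, "z": 0, "spin": 0},
])

```text
t: 13.7
ee_pos: [0.4541, 0.1967, 0.2737]
tool_rot: [3.14, 0.001, 0.0]
wrist_force: [-0.3, -0.6, 0.8]
finger_gap: -0.0002
grip_force: 0.0
```

Next I'll descend to z ≈ 0.07, which is 3 cm above the window at 0.04.

Request:
apply_moves([
  {"x": 0, "y": 0, "z": 0.015, "spin": 0},
  {"x": 0, "y": 0, "z": 0.03, "spin": 0},
  {"x": 0, "y": 0, "z": 0.035, "spin": 0},
  {"x": 0, "y": 0, "z": 0.035, "spin": 0},
  {"x": 0, "y": 0, "z": 0.035, "spin": 0},
  {"x": 0, "y": 0, "z": 0.03, "spin": 0},
  {"x": 0, "y": 0, "z": 0.015, "spin": 0},
  {"x": 0, "y": 0, "z": 0.007, "spin": 0},
  {"x": 0, "y": 0, "z": 0, "spin": 0},
  {"x": 0, "y": 0, "z": 0, "spin": 0},
  {"x": 0, "y": 0, "z": 0, "spin": 0},
])

```text
t: 14.8
ee_pos: [0.4555, 0.1973, 0.0734]
tool_rot: [-3.141, -0.002, -0.0]
wrist_force: [-0.4, -0.3, 0.3]
finger_gap: -0.0001
grip_force: 0.0
```

Run:
```python
from rig import ctrl
from h import *
s=ctrl.sense();print(s["t"],s["ee_pos"])
c=ctrl.capture("side")
cv2.imwrite("pics/green.png",cv2.resize(c["image"][180:360,200:420,::-1],None,fx=3.3,fy=3.3,interpolation=cv2.INTER_CUBIC))
```

```text
14.8 [0.45552111 0.19734464 0.07339711]
```

View pics/green.png

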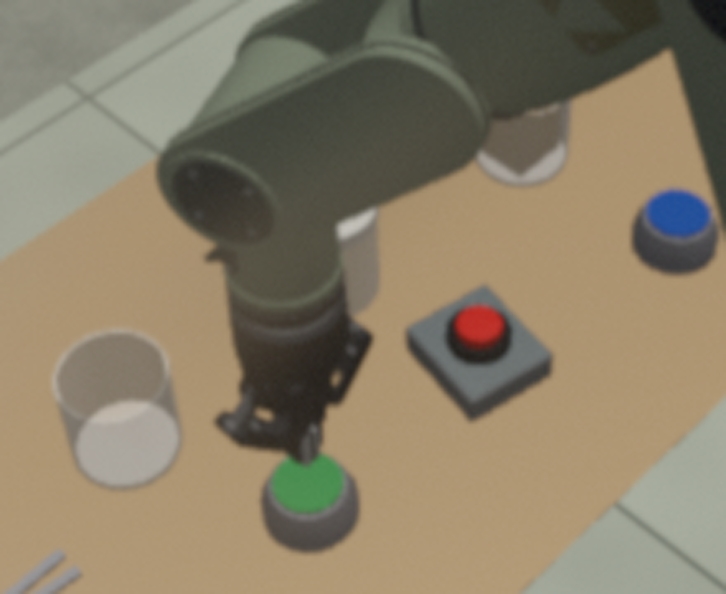

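The picture shows the tips at crop (312,455), centred over the green window at (308,483), with everything else undisturbed. I'll lower 3 mm and hold.

Request:
apply_moves([
  {"x": 0, "y": 0, "z": 0.003, "spin": 0},
  {"x": 0, "y": 0, "z": 0, "spin": 0},
  {"x": 0, "y": 0, "z": 0, "spin": 0},
  {"x": 0, "y": 0, "z": 0, "spin": 0},
  {"x": 0, "y": 0, "z": 0, "spin": 0},
  {"x": 0, "y": 0, "z": 0, "spin": 0},
  {"x": 0, "y": 0, "z": 0, "spin": 0},
  {"x": 0, "y": 0, "z": 0, "spin": 0},
  {"x": 0, "y": 0, "z": 0, "spin": 0},
  {"x": 0, "y": 0, "z": 0, "spin": 0},
  {"x": 0, "y": 0, "z": 0, "spin": 0},
  {"x": 0, "y": 0, "z": 0, "spin": 0},
  {"x": 0, "y": 0, "z": 0, "spin": 0},
  {"x": 0, "y": 0, "z": 0, "spin": 0},
  {"x": 0, "y": 0, "z": 0, "spin": 0},
  {"x": 0, "y": 0, "z": 0, "spin": 0},
  {"x": 0, "y": 0, "z": 0, "spin": 0},
  {"x": 0, "y": 0, "z": 0, "spin": 0},
  {"x": 0, "y": 0, "z": 0, "spin": 0},
  {"x": 0, "y": 0, "z": 0, "spin": 0},
])

```text
t: 16.85
ee_pos: [0.4547, 0.1973, 0.0693]
tool_rot: [3.142, -0.0, -0.0]
wrist_force: [-0.6, 0.5, -0.1]
finger_gap: 0.0
grip_force: 0.0
```

Request:
apply_moves([
  {"x": 0, "y": 0, "z": 0, "spin": 0},
  {"x": 0, "y": 0, "z": 0, "spin": 0},
  {"x": 0, "y": 0, "z": 0, "spin": 0},
  {"x": 0, "y": 0, "z": 0, "spin": 0},
  {"x": 0, "y": 0, "z": 0, "spin": 0},
  {"x": 0, "y": 0, "z": 0, "spin": 0},
  {"x": 0, "y": 0, "z": 0, "spin": 0},
  {"x": 0, "y": 0, "z": 0, "spin": 0},
  {"x": 0, "y": 0, "z": 0, "spin": 0},
  {"x": 0, "y": 0, "z": 0, "spin": 0},
])

```text
t: 17.85
ee_pos: [0.4547, 0.1973, 0.0693]
tool_rot: [3.142, -0.0, -0.0]
wrist_force: [-0.8, 0.6, 0.0]
finger_gap: -0.0
grip_force: 0.0
```

```bash
python3 -c "
from rig import ctrl
s=ctrl.sense();print(s['t'],s['ee_pos']);print(ctrl.job_done())"
```

```text
17.85 [0.45472397 0.1972598  0.06927253]
the job is handed in; nothing more can be done
None
```

I pressed the red button right down and released it, held the fingertips about 3 cm above the honeycomb and then the green sensor for over 2 s each, and handed the job in at 17.9 s, still pointing at the green sensor; no verdict came back.

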